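# Pull the fume extractor's inlet flap shut with the hook pole

### The arm

A 6-joint arm with a two-finger parallel gripper is mounted at the origin on a cart in front of the work surface, level with it; the furniture and walls round the work are solid. World frame = base frame: x ahead of the robot, y to its left, z up, the work surface at z = 0. Lengths are in mm, angles in rad, forces in N, time in s.
With the tool pointing down it reaches from about 400 to 925 mm from the base axis. Payload 12.5 kg.
Tool frame: the origin (TCP) lies on the centre line of the jaws, within the pads' length; the fingertips stand 17 mm ahead of it and the grasp point (between the pads) lies 2 mm behind it; z points along the fingers, y is the line along which they close (so a half turn about z gives the same grasp; the last joint's range is limited). The gripper opens to 95 mm and grips with 3 to 60 N. Pads are 20 mm wide; open, the fingers measure 119 mm over their backs; the gripper's body (75 mm by 180 mm) begins 59 mm behind the grasp point.
Start: joints at [1.133, 0.491, 1.559, -0, 1.092, -0.106], TCP at [203.574, 590.934, 231.661] pointing down, gripper open.
Joint ranges: [-3.1, 3.1], [-0.84, 2.19], [0.05, 2.79], [-1.13, 4.28], [0.06, 2.93], [-2.69, 2.69]. Speed limits (rad/s): [2.22, 2.22, 2.79, 3.14, 3.14, 3.14].

### API

Orientations are given as [roll, pitch, yaw] about the fixed x, y, z axes, in that order (R = Rz(yaw) Ry(pitch) Rx(roll)).
In Python, from cell import env gives the robot as it stands.
- The arm moves only by the tool drive_tool, never from a script. Its argument "deltas" is text: rows parted by semicolons, each of 4 numbers parted by spaces: the shift along the world's x, y, z normalised to -1 to 1, where 1 is 100 mm, then the turn about the world's z normalised to -1 to 1, where 1 is 180 degrees. A call has 1 to 10 rows; each row shifts and turns the commanded pose from where the row before left it; what a row does not reach is not made up. A row lasts 1/12 s, in which the tool goes at most 41.7 mm and 7.16 degrees, less where a joint would pass 70% of its speed; a pose out of reach is approached as far as the arm can. A call with a number of a shift or a turn outside -1 to 1 is refused whole. A call with a gripper value outside its range is refused whole. "gripper" is the closure, from 0 (fully open) to 1 (shut), set as the call begins (left out, the last holds). The fingers move at their own pace and stop on an object; the grip force is fixed at half the most. Time passes only in rows, so rows that do not move let the fingers close. It gives the time, the measured TCP pose, the force, the opening and the grip force at its end, in the units of the state.
- env.state(): the state, without advancing time (a new reading comes with each control period).
- env.read_camera(name): name is "scene" or "side" or "wrist"; returns (picture, depth): 420x560x3 uint8, red, green, blue; 420x560 float32, mm along the optical axis (not along the pixel's ray), 0 where there is no reading.
- env.camera_params(name): a dict with "mtx" (3x3 intrinsics, pixels), "k1" (the pictures are not rectified: a ray, as slopes to the right and down, at radius r is drawn at 1 + k1 r^2 times it, then the intrinsics apply), "camera_from_world" (4x4, takes a point from world to camera coordinates); the wrist camera has in their place "mount" (4x4, takes a point from camera to tool coordinates, whose origin is the TCP and whose axes are the flange's). Camera axes: x right, y down, z forward; pixel columns grow to the right and rows downward; lengths in mm; the calibration is good to about 2 mm. A picture is of the moment at which its call begins: read the wrist's pose just before it. camera_params takes no time and is no camera call.
- env.job_done(): hands the job in; it is judged then, once.
The state is a dict: "t": time; "joints": joint angles; "qvel": joint speeds; "tau": joint torques, N m; "eef_pos": TCP position; "tcp_rot": TCP orientation; "ft_force": force on the tool from outside, world axes, zero at the start; "moment": the same for the moment, N m; "opening": opening from 0.0 (shut) to 1.0 (fully open); "grip_force": force on a finger pad.
Only numpy, scipy, OpenCV 4.12 (cv2) and the standard library are available. Lean on these libraries where they do the work, as an engineer would, in place of code of your own. Each camera call takes 0.05 s, during which the arm holds its last target. There are 200 camera calls.

### The job

Take the hook pole from its stand, lower its hook into the brass ring on the extractor's blue flap and gently pull the flap shut with it until the catch clicks and holds it. Then unhook the pole and lay it back on its stand as it was. Do not push the flap by hand, do not wrench it, and leave the other things where they are.

Things in the scene. Friction and masses are not known exactly. Their poses are not given: they have to be found in the camera images.
- extractor: grey sheet-metal bench fume extractor, fixed, 250 deep (x) x 200 wide x 240 high mm, duct collar on the rear roof to 285. Origin under its centre; front faces its -x, at x=-125. Inner side walls at y=+/-90; apron 62 high in front, above it an opening 130 wide between two jambs 236 high. Top open from the front to x=+50. The blue flap stands in this opening.
- flap (a joint): angle (rad) of the blue flap, 164 wide x 146 high x 6 mm, hinged along its bottom edge: about 0 = upright, shut; larger = leaning away from the robot into the extractor (starts at 0.55 to 0.88, stop 0.95). Friction and a light spring (about 2 N at the ring) let it stay there, but near shut an unlatched flap springs open again by itself.
- catch (a point): nominal place of the sprung roller catch, inside the right jamb, which with a rubber seal (9 N per mm) sits on an adjustable frame: the latched flap angle, -0.10 to +0.10, is found only by feel. Pulled slowly, the force at the ring rises to 8 to 12 N at the roller, drops as the flap snaps past, then rises steeply on the seal some 4 mm on. Over 18 N is rough.
- flap_hinge (a point): middle of the flap's hinge axis, 70 mm above the bench, at x=-100 mm in the extractor's frame. Axes those of the extractor; the hinge axis is y, and a positive angle tips the flap's top towards +x.
- ring (a point): centre of the brass ring eye on the robot side of the flap near its top: inner diameter 20 mm, wire 5 mm. At flap angle 0 it lies 22 mm in front (-x) of and 140 mm above the hinge; it turns with the flap. Its hole faces straight up at flap angle 0.4, and is tipped by the difference at other angles. Axes those of the flap (at angle 0 the extractor's).
- pole: hook pole, loose, 0.13 to 0.21 kg, lying level on its stand. Origin = centre of its wooden handle, its balance point; x to the hook end, z up. Handle 96 (x) x 22 wide x 26 mm high; shaft 12 mm thick from x=-130 to +185; black ball 26 mm at the rear end. At x=+185 a straight steel pin 7 mm thick points down (-z) to 38 mm below the shaft's centre line.
- hook (a point): middle of the pole's hook pin, at (185, 0, -22) mm in the pole's frame; axes those of the pole
- pole_stand: wooden foot 230 x 60 x 12 mm, fixed, with two dark steel forked posts at x=+/-95 mm that carry the pole's shaft in V notches open at the top (44 mm wide, ends 103 mm high). Origin under its centre; x along the pole, hook end at +x. The pole may drop in from a few mm.
- rest (a point): where the pole's origin lies when it rests on its stand: 85.2 mm above the stand's origin; axes those of the stand
- glue: bystander: white glue bottle, 43 mm across, 112 mm tall; origin under its centre
- dye_brown: bystander: brown dye bottle with black cap, 34 mm across, 78 mm tall; origin under its centre
- dye_black: bystander: black dye bottle, 34 mm across, 78 mm tall; origin under its centre
- rivet_tin: bystander: low red tin, 56 mm across, 35 mm tall; origin under its centre
- jar_3: bystander: glass jar with a bamboo lid, 64 mm across, 78 mm tall; origin under its centre
- spool_navy: bystander: navy thread spool, 32 mm across, 42 mm tall; origin under its centre
- spool_beige: bystander: beige thread spool, 34 mm across, 45 mm tall; origin under its centre

How it is judged (in metres and radians):
On the way, in this order (a step that is already met when the one before it is completed fails the run):
1. the hook pin stands in the ring while the flap is still open (distance between hook and ring below 0.018 m and value of joint flap above 0.45 rad), for 0.1 s.
2. the flap is swung to its shut position with the hook in the ring (distance between hook and ring below 0.018 m and value of joint flap below 0.15 rad), for 0.1 s.
At the end, for the whole second after the job is handed in: The flap is latched: under 0.15 rad with nothing holding it. The pole rests in both notches of its stand, off the flap: within 25 mm in plan and 10 mm in height of the rest point, in line within 0.12 rad, hook end as before and hanging down within 0.5 rad (value of joint flap below 0.15 rad and horizontal distance between pole and rest below 0.025 m and z of pole in the frame of rest between -0.01 and 0.01 m and angle between the x axis of pole and the x axis of pole_stand, either way round below 0.12 rad and x of hook in the frame of rest above 0.15 m and angle between pole's own z axis and vertical below 0.5 rad and linear speed of pole below 0.02 m/s and contact force between pole and flap below 0.1 N); the robot touches nothing.
It fails at once if the pole and the flap press on each other with more than 18 N (contact force between pole and flap above 18 N).
It fails at once if the robot itself pushes the flap (contact force between any of the fingers, the arm and flap above 1 N).
It fails at once if a bystander is shifted by more than 20 mm (distance of any of glue, dye_brown, dye_black, rivet_tin, jar_3, spool_navy, spool_beige from where it was at the start of the episode above 0.02 m).
It also fails if it takes over 72 s, if anything falls off the work surface, if the arm or the gripper's body presses on something with over 40 N, if the wrist force passes 120 N, or if a joint passes its speed limit or range.

## Working session

There is one attempt and no reset: what is moved stays moved. The work goes in short steps, Python scripts to look and compute and a tool call to move; the robot and the scene stay as the last step left them, time stands still between calls to the robot, and variables do not carry over. Pictures are saved under pics/ and viewed, at most 10 in all, crops included, and the job is handed in when it is done.

Besides the shell and the picture viewer there is one more tool, called after ">>>" in YAML: its name, and indented under it one key for each argument. drive_tool: Moves the arm, as the interface text tells. Its arguments: {"type":"object","properties":{"deltas":{"type":"string"},"gripper":{"type":"number"}},"required":["deltas"]}

```bash
mkdir -p pics; cat > h.py <<'E'
import numpy as np,cv2
from cell import env
def snap(n,f):
    im,d=env.read_camera(n); cv2.imwrite('pics/'+f+'.png',im[:,:,::-1]); np.savez('pics/'+f,im=im,d=d); return im,d
def pts(n,d,T=None):
    p=env.camera_params(n);K=p['mtx'];h,w=d.shape
    u,v=np.meshgrid(np.arange(w),np.arange(h))
    xd=(u-K[0,2])/K[0,0];yd=(v-K[1,2])/K[1,1]
    x,y=xd.copy(),yd.copy()
    for _ in range(8):
        s=1+p['k1']*(x*x+y*y);x=xd/s;y=yd/s
    P=np.stack([x*d,y*d,d,np.ones_like(d)],-1)
    if T is None: T=np.linalg.inv(p['camera_from_world'])
    return (P@T.T)[...,:3]
E
python3 - <<'E'
from h import *
print(env.state())
for n in('scene','side'):
    im,d=snap(n,n+'0'); print(n,env.camera_params(n)['camera_from_world'].round(2).tolist(),env.camera_params(n)['mtx'].tolist())
im,d=snap('wrist','wrist0'); print(env.camera_params('wrist'))
E
```

```text
{'t': 0.0, 'joints': array([ 1.13339917e+00,  4.91583978e-01,  1.55945959e+00,  9.43136271e-06,
        1.09172106e+00, -1.05597989e-01]), 'qvel': array([ 0.00121859,  0.00055441,  0.00087734, -0.00163968, -0.00122624,
        0.00148779]), 'tau': array([-1.93112348e-03, -6.12635136e+01, -2.58178157e+01,  6.91656070e-02,
        4.82964842e-02, -8.96650067e-05]), 'eef_pos': array([203.46585813, 590.70618885, 231.04308449]), 'tcp_rot': array([-3.14042809e+00, -1.31845808e-04,  2.80978906e+00]), 'ft_force': array([ 0.02678129, -0.0376839 , -0.24323531]), 'moment': array([-0.01955973,  0.0024693 , -0.02395658]), 'grip_force': 0.0, 'opening': 0.99970457118569}
scene [[-0.76, -0.65, -0.01, 356.53], [-0.25, 0.3, -0.92, 341.01], [0.6, -0.7, -0.39, 428.09], [0.0, 0.0, 0.0, 1.0]] [[383.4221393739201, 0.0, 281.7157569434422], [0.0, 383.4221393739201, 211.00506726387704], [0.0, 0.0, 1.0]]
side [[-0.99, -0.17, -0.0, 580.46], [-0.07, 0.45, -0.89, 248.44], [0.15, -0.87, -0.46, 708.46], [0.0, 0.0, 0.0, 1.0]] [[414.1263166881265, 0.0, 282.0918586923048], [0.0, 414.1263166881265, 213.75881118161053], [0.0, 0.0, 1.0]]
{'mtx': array([[319.7935782 ,   0.        , 282.02373319],
       [  0.        , 319.7935782 , 210.7591677 ],
       [  0.        ,   0.        ,   1.        ]]), 'k1': -0.015642990141168826, 'mount': array([[-7.37854220e-04, -9.59692828e-01, -2.81050051e-01,
         8.06923270e+01],
       [ 9.99999725e-01, -6.87793640e-04, -2.76759932e-04,
         6.90793017e-02],
       [ 7.23000843e-05, -2.81050178e-01,  9.59693072e-01,
        -1.53644410e+02],
       [ 0.00000000e+00,  0.00000000e+00,  0.00000000e+00,
         1.00000000e+00]])}
```

View pics/scene0.png

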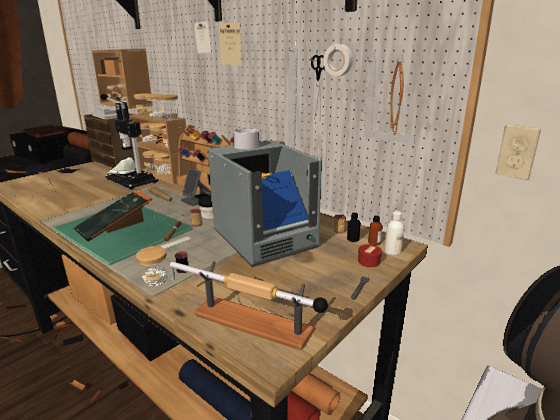

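View pics/side0.png

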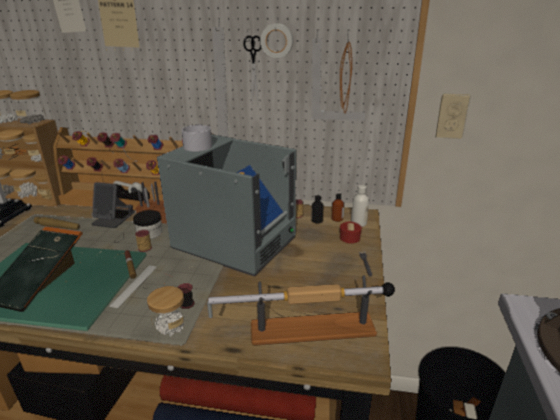

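```bash
python3 - <<'E'
from h import *
for n,L in(('scene',dict(ball=(320,305),hook_end=(173,264),sh1=(180,266),h1=(230,282),h2=(272,292),sh3=(295,299),jambL=(260,210),frontL=(255,250),frontR=(318,235),frontbot=(256,262),topL=(253,165),topR=(319,158),ring=(265,176),flap=(285,200),flap2=(295,185),tin=(369,254),glue=(395,235),jar=(151,257),spool=(181,258),foot1=(203,312),foot2=(306,338),beige=(341,224))),('side',dict(ball=(389,290),hook=(211,308),pin=(211,300),sh1=(225,299),h1=(290,295),h2=(338,293),frontTL=(257,171),frontTR=(294,146),fb=(262,262),fbR=(293,235),flap=(265,210),flaptop=(250,172),bl=(180,245)))):
    im,d=(np.load(f'pics/{n}0.npz')[k] for k in('im','d'));P=pts(n,d);np.save(f'pics/{n}P',P)
    p=env.camera_params(n)['camera_from_world'];print(n,'cam',-p[:3,:3].T@p[:3,3])
    for k,(u,v) in L.items(): print(k,P[v,u].round(0),im[v,u])
s=np.load('pics/scene0.npz')['im'][120:300,150:350];cv2.imwrite('pics/c1.png',cv2.resize(s[:,:,::-1],None,fx=4*.75,fy=3,interpolation=2))
E
```

```text
scene cam [100.78957678 428.11963264 482.92586452]
ball [393. -11.  91.] [40 37 38]
hook_end [698.  65.  88.] [236 229 228]
sh1 [682.  60.  87.] [237 231 229]
h1 [562.  35.  88.] [207 157 104]
h2 [481.  10.  89.] [179 132  69]
sh3 [431.   8.  96.] [64 58 59]
jambL [ 668. -160.  141.] [53 50 47]
frontL [ 671. -142.   43.] [90 93 86]
frontR [ 610. -314.   36.] [90 97 91]
frontbot [ 670. -142.   10.] [66 65 60]
topL [ 854. -330.  176.] [13 13 12]
topR [ 741. -497.  181.] [176 171 163]
ring [ 728. -244.  190.] [132  91  41]
flap [ 695. -282.  122.] [21 41 73]
flap2 [ 713. -346.  142.] [42 56 77]
tin [ 459. -311.   34.] [155  47  42]
glue [ 439. -404.   55.] [229 220 200]
jar [774.  69.  78.] [207 159  96]
spool [778.  -7.  41.] [48 24 26]
foot1 [614.  65.  11.] [159  97  57]
foot2 [417.  -8.  10.] [133  78  45]
beige [ 612. -431.   25.] [154 117  70]
side cam [482.85562455 604.41489549 549.63931859]
ball [397.  -7.  91.] [33 32 30]
hook [704.  66.  69.] [92 88 78]
pin [702.  67.  88.] [165 159 159]
sh1 [679.  61.  88.] [168 161 163]
h1 [568.  39.  94.] [145 110  71]
h2 [486.  17.  92.] [144 110  71]
frontTL [ 712. -348.  164.] [79 85 81]
frontTR [ 639. -494.  186.] [114 110 101]
fb [ 662. -158.   21.] [36 37 35]
fbR [ 613. -306.   11.] [58 61 59]
flap [ 675. -260.  101.] [23 38 60]
flaptop [ 723. -319.  172.] [33 55 90]
bl [ 874. -197.   21.] [78 84 79]
```

View pics/c1.png

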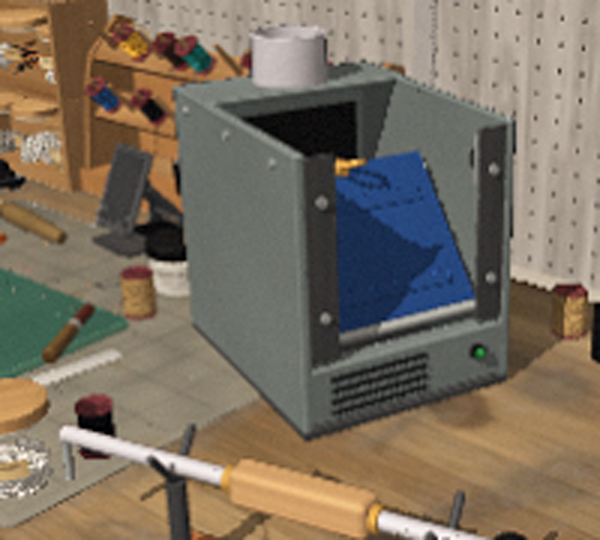

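View pics/wrist0.png

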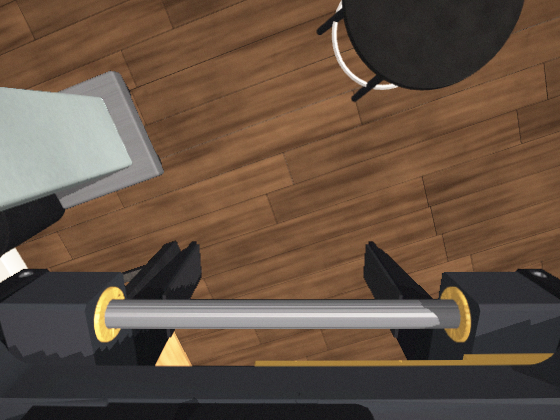

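```bash
python3 - <<'E'
from h import *
th0=-0.335
for n in('scene','side'):
    P=np.load(f'pics/{n}P.npy');im=np.load(f'pics/{n}0.npz')['im'].astype(int)
    Q=P.reshape(-1,3);C=im.reshape(-1,3)
    # pole
    m=(Q[:,2]>60)&(Q[:,2]<110)&(Q[:,0]>380)&(Q[:,0]<720)&(abs(Q[:,1]-(26+.24*(Q[:,0]-523)))<22)&(Q[:,2]>76)
    A=Q[m];f=np.polyfit(A[:,0],A[:,1],1);print(n,'pole line',f,'yaw',np.arctan(f[0]),'y at523',np.polyval(f,523),'xr',np.percentile(A[:,0],[0.5,99.5]),'zmed',np.median(A[:,2]))
    # wood handle extents
    hs=cv2.cvtColor(im.astype(np.uint8),cv2.COLOR_RGB2HSV).reshape(-1,3)
    w=m&(hs[:,1]>90)&(hs[:,0]<22)&(C[:,0]>100);B=Q[w];u=np.array([np.cos(.24),np.sin(.24)]);s=B[:,:2]@u
    print(' handle s',np.percentile(s,[1,50,99]),'n',len(s),'mid',B.mean(0))
    # extractor planes by ransac-ish
    c,si=np.cos(th0),np.sin(th0)
    F=np.array([640,-228]);r=Q[:,:2]-F;ex=r@[c,si];ey=r@[-si,c]
    for nm,mm,k in(('front',(abs(ex)<25)&(abs(ey)<100)&(Q[:,2]>8)&(Q[:,2]<56),0),('left',(abs(ey-100)<25)&(ex>10)&(ex<240)&(Q[:,2]>15)&(Q[:,2]<225),1)):
        a,b=(ey[mm],ex[mm]) if k==0 else (ex[mm],ey[mm])
        g=np.ones(len(a),bool)
        for _ in range(6):
            f=np.polyfit(a[g],b[g],1);rs=b-np.polyval(f,a);g=abs(rs)<max(4,2*rs[g].std()) 
        print(' ',nm,f,rs[g].std(),g.sum(),'range',np.percentile(a[g],[1,99]))
    # ring brass near, blue flap
    hsv=hs
    bl=(hsv[:,0]>100)&(hsv[:,0]<125)&(hsv[:,1]>110)&(ex>0)&(ex<160)&(abs(ey)<90)&(Q[:,2]>70)
    X=np.c_[Q[bl,2],np.ones(bl.sum())];g=np.ones(len(X),bool)
    for _ in range(5):
        k=np.linalg.lstsq(X[g],ex[bl][g],rcond=None)[0];rs=ex[bl]-X@k;g=abs(rs)<6
    print('  flap slope',k,'angle',np.arctan(k[0]),g.sum(),'ey',np.percentile(ey[bl],[1,99]))
    br=(hsv[:,0]>8)&(hsv[:,0]<25)&(hsv[:,1]>110)&(C[:,0]>90)&(ex>0)&(ex<160)&(abs(ey)<60)&(Q[:,2]>150)&(Q[:,2]<230)
    if br.sum():print('  ring n',br.sum(),np.c_[Q[br],ex[br],ey[br]].mean(0).round(1))
E
```

```text
scene pole line [   0.26149964 -117.51522713] yaw 0.25577222902498736 y at523 19.2490850509689 xr [387.46157262 703.68715854] zmed 89.02744557352224
 handle s [464.92426546 513.65739625 570.06657929] n 799 mid [524.38638189  20.65150448  90.30970332]
  front [-0.00382619  1.55025139] 1.475616511870032 1110 range [-92.35882141  98.52693025]
  left [2.95334819e-03 1.03662393e+02] 0.6652620113630106 2627 range [ 12.03222869 237.0421119 ]
  flap slope [  0.87134948 -37.19186192] angle 0.7167587070008014 1916 ey [-81.04363377  45.98888839]
  ring n 28 [ 737.2 -253.4  187.5  100.2    8. ]
side pole line [   0.25771305 -113.71057161] yaw 0.25222472642179156 y at523 21.07335331014997 xr [389.77519969 705.89714286] zmed 89.26743455610188
 handle s [466.02617477 518.7053016  570.10156314] n 926 mid [528.0791296   23.49483465  90.7773929 ]
  front [-9.15974939e-04 -1.50262664e+00] 1.1370893111699407 687 range [-90.37614702  97.82808772]
  left [5.24694817e-04 1.03851284e+02] 1.0998999928591702 6652 range [ 12.10852836 237.27709953]
  flap slope [  0.8783212  -42.16824794] angle 0.7207079413365353 630 ey [-72.78971506  24.02719818]
  ring n 4 [ 7.268e+02 -2.585e+02  1.937e+02  9.200e+01 -3.000e-01]
```

>>> drive_tool:
  deltas: ".1 -.16 .09;.2 -.32 .08;.2 -.32 .08;.2 -.32 .08;.2 -.32 .08;.2 -.32 .08;.2 -.32 .08;.2 -.32 .08;.2 -.32 .08;.2 -.32 .08"

```text
invalid input at $.deltas[0]: expected 4 numbers
```

>>> drive_tool:
  deltas: ".1 -.16 .09 0;.2 -.32 .08 0;.2 -.32 .08 0;.2 -.32 .08 0;.2 -.32 .08 0;.2 -.32 .08 0;.2 -.32 .08 0;.2 -.32 .08 0;.2 -.32 .08 0;.2 -.32 .08 0"

```text
t: 0.98
eef_pos: [394.1, 285.2, 313.0]
tcp_rot: [3.142, -0.0, 2.81]
ft_force: [0.2, 0.6, 0.2]
opening: 1.002
grip_force: 0.0
```

>>> drive_tool:
  deltas: ".2 -.32 0 0;.2 -.32 0 0;.2 -.32 0 0;.2 -.32 0 0;.2 -.32 0 0;.2 -.32 0 0;.2 -.32 0 0;.2 -.32 0 0;.2 -.32 0 0;.2 -.32 0 0"

```text
t: 1.82
eef_pos: [594.2, -34.9, 312.5]
tcp_rot: [3.142, -0.0, 2.81]
ft_force: [0.4, 0.2, -0.3]
opening: 0.998
grip_force: 0.0
```

>>> drive_tool:
  deltas: ".2 -.32 0 0;.2 -.32 0 0;.2 -.32 0 0;.2 -.32 0 0;.2 -.32 0 0;.2 -.32 0 0;.2 -.32 0 0;0 0 0 0;0 0 0 0"

```text
t: 2.57
eef_pos: [733.7, -258.8, 310.4]
tcp_rot: [3.141, -0.002, 2.808]
ft_force: [-0.3, 0.6, -0.5]
opening: 0.998
grip_force: 0.0
```

```bash
cat >> h.py <<'E'
from scipy.spatial.transform import Rotation as Ro
def wT(s):
    T=np.eye(4);T[:3,:3]=Ro.from_euler('xyz',s['tcp_rot']).as_matrix();T[:3,3]=s['eef_pos'];return T@env.camera_params('wrist')['mount']
F=np.array([641.2,-224.4]);TH=-0.335
def ex(P): c,s=np.cos(TH),np.sin(TH);r=P[...,:2]-F;return r@[c,s],r@[-s,c]
E
python3 - <<'E'
from h import *
s=env.state();T=wT(s);im,d=snap('wrist','w1');P=pts('wrist',d,T);np.save('pics/w1P',P);print(s['eef_pos'])
hs=cv2.cvtColor(im,cv2.COLOR_RGB2HSV);X,Y=ex(P)
br=(hs[...,0]>8)&(hs[...,0]<28)&(hs[...,1]>100)&(im[...,0]>70)&(X>40)&(X<150)&(abs(Y)<50)&(P[...,2]>150)&(P[...,2]<230)
v,u=np.nonzero(br);print(len(u))
if len(u):print(u.min(),u.max(),v.min(),v.max(),np.c_[P[br],X[br],Y[br]].min(0),np.c_[P[br],X[br],Y[br]].max(0))
E
```

```text
[ 733.68975613 -258.78277313  310.38815403]
566
268 300 199 235 [ 721.01714636 -274.28808772  161.43930128   85.57989475  -14.6031349 ] [ 758.88605527 -242.7531183   197.94807355  123.85127698   14.02031863]
```

View pics/w1.png

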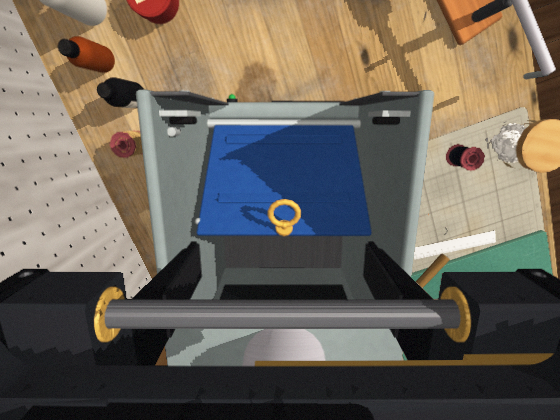

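```bash
python3 - <<'E'
from h import *
im=np.load('pics/w1.npz')['im'];P=np.load('pics/w1P.npy');d=np.load('pics/w1.npz')['d']
hs=cv2.cvtColor(im,cv2.COLOR_RGB2HSV)
br=((hs[...,0]>8)&(hs[...,0]<28)&(hs[...,1]>100)&(im[...,0]>70));br[:190]=0;br[240:]=0;br[:,:260]=0;br[:,310:]=0
# inner hole
ff=br.astype(np.uint8)*255;n,l,st,ce=cv2.connectedComponentsWithStats(255-ff);i=[k for k in range(1,n) if 30<st[k,4]<800];print([(st[k].tolist(),ce[k]) for k in i])
k=max(i,key=lambda k:st[k,4]);u,v=ce[k]
s=env.state();T=wT(dict(s,eef_pos=np.array([733.69,-258.78,310.39]),tcp_rot=np.array([3.141,-.002,2.808])))
Z=np.full(d.shape,1.);R=pts('wrist',Z,T);O=T[:3,3];r=(R[int(round(v)),int(round(u))]-O)
for z in(187,190,193):
    p=O+r*(z-O[2])/r[2];print(z,p.round(1),np.round(ex(p),1))
m=br.copy();m[222:]=0;print('ring z med upper',np.median(P[m][:,2]),P[m].mean(0))
# flap
X,Y=ex(P);bl=(hs[...,0]>100)&(hs[...,0]<125)&(hs[...,1]>110)&(X>10)&(X<170)&(abs(Y)<100)&(P[...,2]>72)
k=np.polyfit(P[bl][:,2],X[bl],1);print('angle',np.arctan(k[0]),k,'Y',np.percentile(Y[bl],[.5,99.5]))
# jambs/walls Y range at heights>225
m=(P[...,2]>228)&(X<10)&(X>-15);print('jamb Y',np.percentile(Y[m],[1,99]),X[m].min(),X[m].max())
E
```

```text
[([273, 205, 23, 16, 288], array([283.93055556, 212.53472222]))]
187 [ 736.5 -257.8  187. ] [101.   -0.2]
190 [ 735.6 -257.5  190. ] [100.1  -0.2]
193 [ 734.8 -257.2  193. ] [99.2 -0.3]
ring z med upper 193.77690744425033 [ 731.84936109 -256.15257553  194.14394942]
angle 0.3468598668476061 [ 0.36147401 27.267106  ] Y [-80.9822697   79.97190771]
jamb Y [-99.07394565  98.21046981] -0.3667816806136181 9.990515641641222
```

>>> drive_tool:
  deltas: "-.21 .28 0 0;-.21 .28 0 0;-.21 .28 0 .0312;-.21 .28 0 .0312;-.21 .28 0 .0312;-.21 .28 -.2 .0312;-.21 .28 -.3 .0312;-.21 .28 -.3 .0312;-.21 .28 -.3 0;-.21 .28 -.3 0"

```text
t: 3.45
eef_pos: [529.4, 14.3, 184.3]
tcp_rot: [-3.141, 0.002, -2.883]
ft_force: [0.9, 0.5, 0.0]
opening: 1.0
grip_force: 0.0
```

>>> drive_tool:
  deltas: "0 0 0 0;0 0 0 0;0 0 0 0"

```text
t: 3.7
eef_pos: [532.0, 12.6, 185.4]
tcp_rot: [-3.141, 0.002, -2.884]
ft_force: [0.0, -1.0, 0.7]
opening: 1.001
grip_force: 0.0
```

```bash
python3 - <<'E'
from h import *
s=env.state();T=wT(s);im,d=snap('wrist','w2');P=pts('wrist',d,T);print(s['eef_pos'],s['tcp_rot'])
hs=cv2.cvtColor(im,cv2.COLOR_RGB2HSV)
u=np.array([np.cos(.254),np.sin(.254)]);r=P[...,:2]-[523,20];a=r@u;b=r@[-u[1],u[0]]
w=(hs[...,1]>90)&(hs[...,0]<22)&(P[...,2]>88)&(P[...,2]<105)&(abs(b)<25)&(abs(a)<70)
m=(P[...,2]>84)&(P[...,2]<96)&(abs(b)<20)&(abs(a)<200)
print(w.sum(),np.percentile(a[w],[1,99]),np.percentile(b[w],[1,50,99]),np.median(P[w][:,2]),'line',np.polyfit(a[m],b[m],1),np.percentile(a[m],[1,99]))
E
```

```text
[531.96462274  12.62264811 185.37885313] [-3.14094566e+00  1.83143122e-03 -2.88395248e+00]
3314 [-48.80606872  56.03857517] [-15.96183578  -5.41760102   5.43928959] 97.81418161551069 line [ 0.00812451 -5.42235222] [-140.41034087  142.98610193]
```

View pics/w2.png

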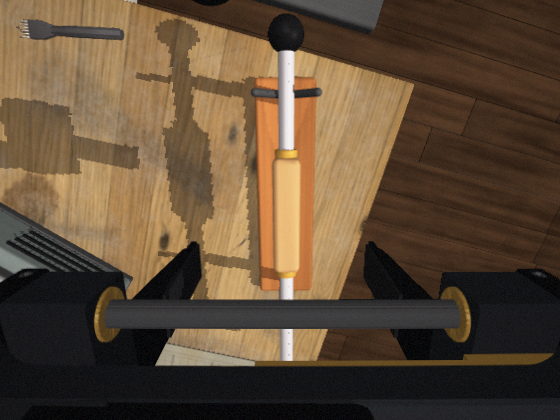

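>>> drive_tool:
  deltas: "-.042 .031 -.2 .0014;0 0 -.3 0;0 0 -.3 0;0 0 -.22 0;0 0 0 0;0 0 0 0"

```text
t: 4.25
eef_pos: [528.0, 14.7, 82.5]
tcp_rot: [3.141, -0.0, -2.882]
ft_force: [0.4, 0.3, 1.7]
opening: 0.999
grip_force: 0.0
```

>>> drive_tool:
  deltas: "0 0 0 0;0 0 0 0;0 0 0 0;0 0 0 0;0 0 0 0;0 0 0 0;0 0 0 0;0 0 0 0;0 0 0 0;0 0 0 0"
  gripper: 1

```text
t: 5.08
eef_pos: [527.4, 15.3, 82.1]
tcp_rot: [3.141, -0.0, -2.881]
ft_force: [0.3, -0.8, -0.5]
opening: 0.357
grip_force: 0.0
```

>>> drive_tool:
  deltas: "0 0 0 0;0 0 0 0;0 0 0 0;0 0 0 0;0 0 0 0"

```text
t: 5.5
eef_pos: [527.6, 15.0, 82.2]
tcp_rot: [-3.141, 0.0, -2.881]
ft_force: [1.7, -4.1, 0.1]
opening: 0.229
grip_force: 30.0
```

>>> drive_tool:
  deltas: "0 0 .05 0;0 0 .1 0;0 0 .2 0;0 0 .3 0;0 0 .3 0;0 0 .3 0;0 0 .3 0;0 0 .15 0;0 0 0 0"

```text
t: 6.25
eef_pos: [528.2, 15.5, 256.3]
tcp_rot: [-3.14, 0.006, -2.881]
ft_force: [-0.5, 0.1, -2.0]
opening: 0.231
grip_force: 30.0
```

>>> drive_tool:
  deltas: "0 0 .3 0;.02 -.1 .14 -.01;.045 -.2 0 -.02;.045 -.25 0 -.025;.045 -.3 0 -.0271;.045 -.3 0 -.0271;.045 -.3 0 -.0271;.045 -.3 0 -.0271;.02 -.25 0 -.02;.02 -.12 0 -.0063"

```text
t: 7.08
eef_pos: [560.0, -199.1, 294.8]
tcp_rot: [3.141, -0.002, 2.801]
ft_force: [0.4, 0.8, -2.2]
opening: 0.23
grip_force: 30.0
```

>>> drive_tool:
  deltas: "0 0 0 0;0 0 0 0;0 0 0 0"

```text
t: 7.33
eef_pos: [560.2, -195.6, 295.8]
tcp_rot: [3.141, -0.001, 2.808]
ft_force: [0.2, -0.1, -1.4]
opening: 0.232
grip_force: 30.0
```

```bash
python3 - <<'E'
from h import *
for n in('scene','side'):
    im,d=snap(n,n+'1');s=env.state();P=pts(n,d);t=s['eef_pos'];print(t.round(1),s['tcp_rot'].round(4),s['ft_force'].round(1))
    y=s['tcp_rot'][2]-np.pi;u=np.array([np.cos(y),np.sin(y)]);r=P[...,:2]-t[:2];a=r@u;b=r@[-u[1],u[0]];z=P[...,2]-t[2]
    for lo,hi in((60,90),(90,120),(120,150),(150,180),(180,200)):
        m=(a>lo)&(a<hi)&(abs(b)<25)&(z>-6)&(z<20)
        if m.sum():print(n,lo,m.sum(),np.percentile(a[m],98).round(1),np.median(b[m]).round(1),np.median(z[m]).round(1))
    m=(a>165)&(a<205)&(abs(b)<20)&(z<-8)&(z>-45);print('pin',m.sum(),a[m].mean(),b[m].mean(),z[m].min())
a=cv2.imread('pics/scene1.png')[130:270,180:360];b=cv2.imread('pics/side1.png')[80:220,150:330]
cv2.imwrite('pics/c2.png',np.hstack([cv2.resize(x,(400,311),interpolation=2) for x in(a,b)]))
E
```

```text
[ 560.3 -195.4  296. ] [ 3.1412e+00 -7.0000e-04  2.8084e+00] [-0.2 -0.6 -1.8]
scene 60 39 89.2 5.0 2.3
scene 90 38 119.9 5.5 2.4
scene 120 36 149.0 5.3 2.8
scene 150 31 178.7 5.1 3.0
scene 180 8 189.3 5.1 1.5
pin 35 185.1696994391087 1.0397365344586111 -36.21984342749744
[ 560.4 -195.5  296.2] [ 3.1413e+00 -2.0000e-04  2.8084e+00] [-0.  -0.  -1.3]
side 60 74 88.9 5.5 4.6
side 90 70 119.0 5.4 4.5
side 120 65 148.7 4.8 4.0
side 150 65 179.6 5.5 4.2
side 180 17 186.4 4.3 2.6
pin 35 184.20642963459272 2.363783380216333 -35.55665454978492
```

View pics/c2.png

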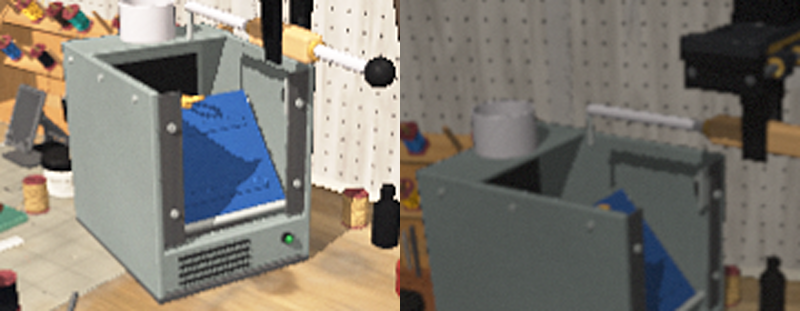

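>>> drive_tool:
  deltas: "0 -.014 -.2 0;0 0 -.2 0;0 0 -.1 0;0 0 -.1 0;0 0 0 0;0 0 0 0"

```text
t: 7.93
eef_pos: [560.6, -197.9, 236.4]
tcp_rot: [3.141, -0.0, 2.807]
ft_force: [-0.6, -0.5, -0.3]
opening: 0.233
grip_force: 30.0
```

```bash
python3 - <<'E'
from h import *
im,d=snap('scene','scene2');P=pts('scene',d);s=env.state();t=s['eef_pos'];print(t.round(1),s['ft_force'].round(1))
a=cv2.imread('pics/scene2.png')[150:220,230:330];cv2.imwrite('pics/c3.png',cv2.resize(a,(800,560),interpolation=2))
E
```

```text
[ 560.8 -198.   236.9] [-0.1 -0.4 -1.4]
```

View pics/c3.png

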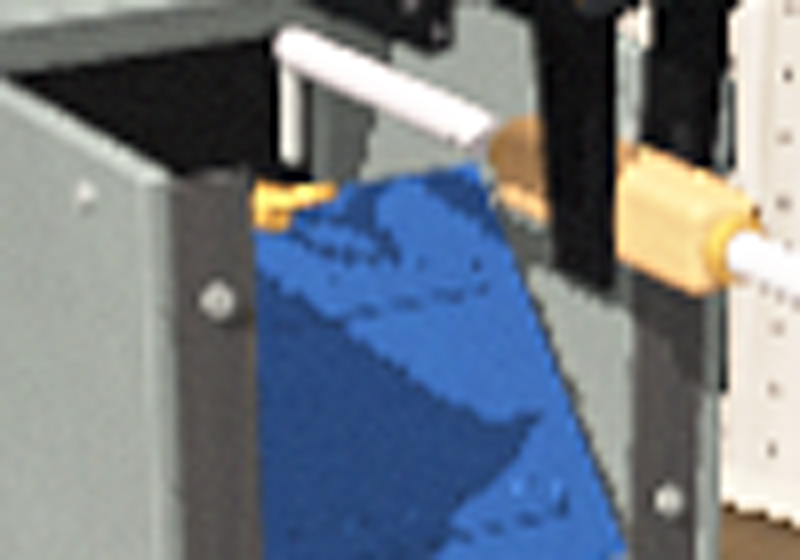

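```bash
python3 - <<'E'
from h import *
p=env.camera_params('scene')
def pr(X):
    c=p['camera_from_world']@np.r_[X,1];x=c[:2]/c[2];x=x*(1+p['k1']*(x@x));return (p['mtx'][:2,:2]@x+p['mtx'][:2,2]-[230,150]).round(2)*8
for X in([736.1,-258.5,240],[736.1,-258.5,202],[735.7,-257.6,190]):print(pr(X))
for k in np.linspace(0,2*np.pi,9): print(pr(np.array([735.7,-257.6,190])+12.5*np.array([.944*np.cos(k)*.95+.329*np.sin(k),-.329*.95*np.cos(k)+.944*np.sin(k),.31*np.cos(k)])),end='')
E
```

```text
[288.8   37.84]
[291.28 155.04]
[291.12 192.24]
[273.28 171.12][253.92 181.6 ][256.32 198.48][279.28 211.84][309.28 213.68][328.4  202.88][325.52 186.08][302.72 173.04][273.28 171.12]
```

>>> drive_tool:
  deltas: "0 .005 -.08 0;0 0 -.08 0;0 0 -.08 0;0 0 -.06 0;0 0 0 0;0 0 0 0"

```text
t: 8.48
eef_pos: [560.4, -197.6, 205.7]
tcp_rot: [3.141, -0.001, 2.806]
ft_force: [-0.2, -0.5, -0.8]
opening: 0.227
grip_force: 30.0
```

```bash
python3 - <<'E'
from h import *
im,d=snap('scene','scene3');s=env.state();t=s['eef_pos'];print(t.round(1),s['ft_force'].round(1),s['moment'].round(2))
a=cv2.imread('pics/scene3.png')[150:220,230:330];cv2.imwrite('pics/c4.png',cv2.resize(a,(800,560),interpolation=2))
E
```

```text
[ 560.5 -197.7  206.1] [-0.1  0.3 -1.2] [-0.03  0.02  0.02]
```

View pics/c4.png

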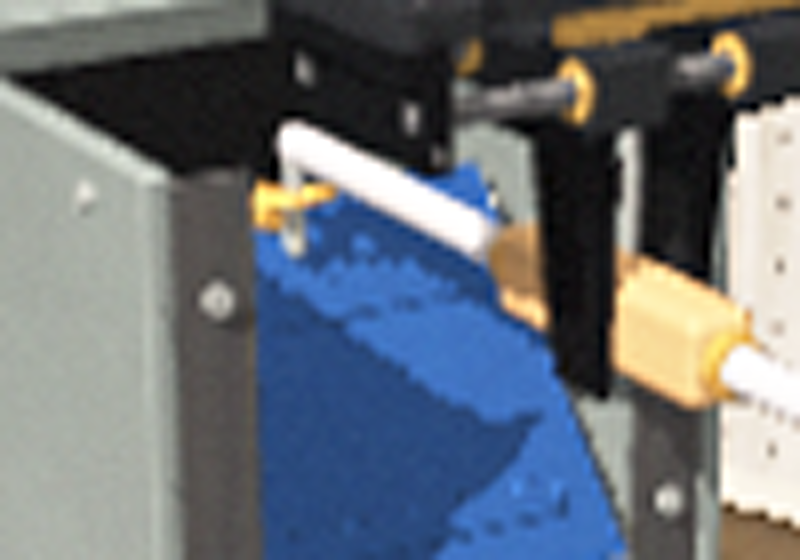

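>>> drive_tool:
  deltas: "-.038 .013 0 0;-.038 .013 .01 0;-.038 .013 .015 0;-.038 .013 .015 0;-.038 .013 .015 0;-.038 .013 .015 0;-.038 .013 .015 0;-.038 .013 .01 0"

```text
t: 9.2
eef_pos: [529.8, -187.2, 216.1]
tcp_rot: [3.142, 0.001, 2.806]
ft_force: [2.1, -0.3, -0.6]
opening: 0.23
grip_force: 30.0
```

```bash
cat > look.py <<'E'
from h import *
import sys
im,d=snap('scene',sys.argv[1]);P=pts('scene',d);s=env.state();t=s['eef_pos'];f=s['ft_force'];c,si=np.cos(TH),np.sin(TH)
X,Y=ex(P);y=s['tcp_rot'][2]-np.pi;r=P[...,:2]-t[:2];a=r@[np.cos(y),np.sin(y)];b=r@[-np.sin(y),np.cos(y)];z=P[...,2]-t[2]
hk=t[:2]+185.3*np.array([np.cos(y),np.sin(y)])
print('hook ex',np.round(ex(hk),1),'tcpz',t[2].round(1),'f along +ex',round(float(f[:2]@[c,si]),2),f.round(1),s['moment'].round(2))
hs=cv2.cvtColor(im,cv2.COLOR_RGB2HSV)
bl=(hs[...,0]>100)&(hs[...,0]<125)&(hs[...,1]>110)&(X>-25)&(X<150)&(abs(Y)<66)&(P[...,2]>75)&(P[...,2]<210)&(Y<-8)
x=X[bl];zz=P[bl][:,2];g=np.ones(len(x),bool)
for _ in range(6):
    k=np.polyfit(zz[g],x[g],1);g=abs(x-np.polyval(k,zz))<5
print('flap angle',np.arctan(k[0]).round(3),g.sum())
for lo,hi in((60,100),(100,140),(140,185)):
    m=(a>lo)&(a<hi)&(abs(b)<15)&(z>-12)&(z<25)
    if m.sum()>4:print('shaft',lo,m.sum(),np.median(b[m]).round(1),np.median(z[m]).round(1))
E
python3 look.py p1
```

```text
hook ex [67.2 -1.4] tcpz 216.1 f along +ex 0.55 [ 0.8  0.7 -1.2] [ 0.02 -0.11  0.04]
flap angle 0.52 925
shaft 60 57 5.2 3.6
shaft 100 46 5.4 3.5
shaft 140 56 5.6 3.6
```

>>> drive_tool:
  deltas: "-.038 .0135 .01 0;-.038 .0135 .01 0;-.038 .0135 .01 0;-.038 .0135 .01 0;-.038 .0135 .01 0;-.038 .0135 0 0;-.038 .0135 0 0;-.038 .0135 0 0;-.038 .0135 0 0;-.03 .0105 0 0"

```text
t: 10.08
eef_pos: [492.5, -173.9, 220.8]
tcp_rot: [3.142, 0.0, 2.806]
ft_force: [2.8, 0.4, -0.1]
opening: 0.228
grip_force: 30.0
```

```bash
python3 look.py p2
```

```text
hook ex [27.8 -1.2] tcpz 220.8 f along +ex 0.75 [ 0.8  0.1 -0.8] [-0.   -0.21  0.  ]
flap angle 0.232 888
shaft 60 57 5.0 4.1
shaft 100 57 4.8 4.0
shaft 140 59 5.2 3.2
```

>>> drive_tool:
  deltas: "-.0095 .0033 0 0;-.0095 .0033 0 0;-.0095 .0033 0 0;-.0095 .0033 0 0;-.0095 .0033 0 0;-.0095 .0033 0 0;-.0095 .0033 0 0;-.0095 .0033 0 0"

```text
t: 10.8
eef_pos: [485.1, -171.3, 220.6]
tcp_rot: [3.141, -0.0, 2.806]
ft_force: [1.6, 0.4, -1.6]
opening: 0.23
grip_force: 30.0
```

>>> drive_tool:
  deltas: "-.0048 .0017 0 0;-.0048 .0017 0 0;-.0048 .0017 0 0;-.0048 .0017 0 0"

```text
t: 11.13
eef_pos: [483.3, -170.7, 220.7]
tcp_rot: [3.141, -0.0, 2.806]
ft_force: [2.3, -0.8, -2.6]
opening: 0.23
grip_force: 30.0
```

>>> drive_tool:
  deltas: "-.0048 .0017 0 0;-.0048 .0017 0 0;-.0048 .0017 0 0;-.0048 .0017 0 0"

```text
t: 11.47
eef_pos: [481.3, -170.0, 220.7]
tcp_rot: [3.141, -0.0, 2.806]
ft_force: [2.6, -0.6, -2.7]
opening: 0.232
grip_force: 30.0
```

>>> drive_tool:
  deltas: "-.0048 .0017 0 0;-.0048 .0017 0 0;-.0048 .0017 -.003 0;-.0048 .0017 -.003 0"

```text
t: 11.8
eef_pos: [479.5, -169.4, 220.1]
tcp_rot: [3.142, 0.0, 2.806]
ft_force: [1.6, -0.8, -2.1]
opening: 0.23
grip_force: 30.0
```

>>> drive_tool:
  deltas: "-.0048 .0017 0 0;-.0048 .0017 0 0;-.0048 .0017 0 0;-.0048 .0017 0 0"

```text
t: 12.13
eef_pos: [477.5, -168.6, 220.1]
tcp_rot: [3.141, 0.0, 2.806]
ft_force: [2.0, -0.6, -2.4]
opening: 0.227
grip_force: 30.0
```

>>> drive_tool:
  deltas: "-.0048 .0017 0 0;-.0048 .0017 0 0;-.0048 .0017 0 0"

```text
t: 12.38
eef_pos: [476.1, -168.1, 220.1]
tcp_rot: [3.141, -0.0, 2.806]
ft_force: [2.8, -0.5, -2.5]
opening: 0.23
grip_force: 30.0
```

>>> drive_tool:
  deltas: "-.0048 .0017 0 0;-.0048 .0017 0 0;-.0048 .0017 0 0"

```text
t: 12.63
eef_pos: [474.6, -167.6, 220.0]
tcp_rot: [3.141, -0.0, 2.806]
ft_force: [2.5, -0.0, -3.6]
opening: 0.231
grip_force: 30.0
```

```bash
python3 look.py p3
```

```text
hook ex [ 9.2 -1.2] tcpz 220.0 f along +ex 2.77 [ 2.8 -0.3 -3.1] [ 0.01 -0.17  0.13]
flap angle 0.096 826
shaft 60 67 5.1 3.4
shaft 100 61 5.0 2.8
shaft 140 68 5.2 2.6
```

>>> drive_tool:
  deltas: "-.0048 .0017 -.003 0;-.0048 .0017 -.003 0;-.0048 .0017 0 0"

```text
t: 12.93
eef_pos: [473.3, -167.1, 219.5]
tcp_rot: [3.142, 0.0, 2.806]
ft_force: [1.7, -1.0, -1.9]
opening: 0.228
grip_force: 30.0
```

>>> drive_tool:
  deltas: "-.0048 .0017 0 0;-.0048 .0017 -.002 0;-.0048 .0017 0 0"

```text
t: 13.18
eef_pos: [471.8, -166.6, 219.3]
tcp_rot: [3.142, 0.0, 2.806]
ft_force: [2.4, -0.7, -1.3]
opening: 0.227
grip_force: 30.0
```

>>> drive_tool:
  deltas: "-.0048 .0017 0 0;-.0048 .0017 -.002 0"

```text
t: 13.35
eef_pos: [470.8, -166.3, 219.1]
tcp_rot: [3.142, 0.0, 2.806]
ft_force: [1.6, -0.8, -2.3]
opening: 0.228
grip_force: 30.0
```

>>> drive_tool:
  deltas: "-.0048 .0017 0 0;-.0048 .0017 -.002 0"

```text
t: 13.52
eef_pos: [469.9, -166.0, 218.9]
tcp_rot: [3.142, 0.0, 2.806]
ft_force: [3.9, -2.2, -2.6]
opening: 0.23
grip_force: 30.0
```

>>> drive_tool:
  deltas: "-.0048 .0017 0 0;-.0048 .0017 -.002 0"

```text
t: 13.68
eef_pos: [469.3, -165.8, 218.9]
tcp_rot: [3.142, 0.001, 2.806]
ft_force: [6.6, -1.7, -2.2]
opening: 0.228
grip_force: 30.0
```

>>> drive_tool:
  deltas: "-.0048 .0017 0 0;-.0048 .0017 -.002 0"

```text
t: 13.85
eef_pos: [468.8, -165.6, 218.7]
tcp_rot: [-3.142, 0.002, 2.806]
ft_force: [8.0, -2.4, -4.6]
opening: 0.226
grip_force: 30.0
```

>>> drive_tool:
  deltas: "-.0048 .0017 0 0;0 0 0 0"

```text
t: 14.02
eef_pos: [468.6, -165.6, 218.8]
tcp_rot: [-3.141, 0.003, 2.806]
ft_force: [9.7, -2.9, -5.1]
opening: 0.231
grip_force: 30.0
```

>>> drive_tool:
  deltas: "-.0048 .0017 0 0;0 0 0 0"

```text
t: 14.18
eef_pos: [468.5, -165.6, 218.9]
tcp_rot: [-3.141, 0.004, 2.806]
ft_force: [12.1, -3.1, -4.9]
opening: 0.229
grip_force: 30.0
```

```bash
python3 look.py p4; python3 look.py p5
```

```text
hook ex [ 2.8 -1.3] tcpz 218.9 f along +ex 10.79 [10.5 -2.6 -4.5] [-0.4  -1.44  0.14]
flap angle 0.05 799
shaft 60 65 5.1 3.6
shaft 100 63 5.0 3.0
shaft 140 72 5.1 2.5
hook ex [ 2.8 -1.3] tcpz 218.8 f along +ex 11.58 [11.  -3.7 -4.6] [-0.42 -1.47  0.16]
flap angle 0.05 807
shaft 60 67 5.4 3.8
shaft 100 63 4.8 3.4
shaft 140 65 5.1 2.8
```

>>> drive_tool:
  deltas: "-.003 .001 -.006 0;0 0 0 0"

```text
t: 14.45
eef_pos: [468.4, -165.6, 218.3]
tcp_rot: [-3.141, 0.005, 2.806]
ft_force: [11.4, -3.1, -3.6]
opening: 0.231
grip_force: 30.0
```

>>> drive_tool:
  deltas: "-.003 .001 -.004 0;0 0 0 0"

```text
t: 14.62
eef_pos: [468.0, -165.5, 218.0]
tcp_rot: [-3.141, 0.005, 2.806]
ft_force: [10.3, -2.5, -2.9]
opening: 0.23
grip_force: 30.0
```

>>> drive_tool:
  deltas: "-.003 .001 0 0;0 0 0 0"

```text
t: 14.78
eef_pos: [467.5, -165.3, 218.0]
tcp_rot: [-3.141, 0.004, 2.806]
ft_force: [9.0, -2.7, -2.5]
opening: 0.233
grip_force: 30.0
```

>>> drive_tool:
  deltas: "-.003 .001 0 0;0 0 0 0"

```text
t: 14.95
eef_pos: [467.0, -165.0, 217.9]
tcp_rot: [-3.141, 0.003, 2.806]
ft_force: [6.6, -2.5, -2.3]
opening: 0.227
grip_force: 30.0
```

Past the crest; continue until the drop is complete and the seal is just felt.

>>> drive_tool:
  deltas: "-.003 .001 0 0;0 0 0 0"

```text
t: 15.12
eef_pos: [466.5, -164.9, 217.9]
tcp_rot: [-3.141, 0.003, 2.806]
ft_force: [5.8, -2.0, -3.0]
opening: 0.228
grip_force: 30.0
```

>>> drive_tool:
  deltas: "-.003 .001 0 0;0 0 0 0"

```text
t: 15.28
eef_pos: [466.0, -164.7, 217.8]
tcp_rot: [-3.141, 0.002, 2.806]
ft_force: [5.9, -1.8, -1.5]
opening: 0.227
grip_force: 30.0
```

>>> drive_tool:
  deltas: "-.003 .001 0 0;0 0 0 0"

```text
t: 15.45
eef_pos: [465.6, -164.5, 217.8]
tcp_rot: [-3.142, 0.002, 2.806]
ft_force: [5.4, -2.1, -1.9]
opening: 0.229
grip_force: 30.0
```

>>> drive_tool:
  deltas: "-.003 .001 -.002 0;0 0 0 0"

```text
t: 15.62
eef_pos: [465.2, -164.4, 217.6]
tcp_rot: [-3.142, 0.002, 2.806]
ft_force: [4.1, -1.5, -1.3]
opening: 0.233
grip_force: 30.0
```

>>> drive_tool:
  deltas: "-.003 .001 0 0;0 0 0 0"

```text
t: 15.78
eef_pos: [464.6, -164.2, 217.5]
tcp_rot: [-3.142, 0.001, 2.806]
ft_force: [4.3, -0.6, -0.3]
opening: 0.232
grip_force: 30.0
```

>>> drive_tool:
  deltas: "-.003 .001 0 0;0 0 0 0"

```text
t: 15.95
eef_pos: [464.0, -163.9, 217.4]
tcp_rot: [3.142, 0.0, 2.806]
ft_force: [3.1, -0.9, -0.7]
opening: 0.229
grip_force: 30.0
```

>>> drive_tool:
  deltas: "-.003 .001 -.002 0;0 0 0 0"

```text
t: 16.12
eef_pos: [463.6, -163.8, 217.1]
tcp_rot: [3.142, -0.0, 2.806]
ft_force: [2.8, -0.8, 0.3]
opening: 0.23
grip_force: 30.0
```

>>> drive_tool:
  deltas: "-.003 .001 0 0;0 0 0 0"

```text
t: 16.28
eef_pos: [463.2, -163.6, 217.1]
tcp_rot: [3.141, -0.0, 2.806]
ft_force: [1.9, 0.3, -0.4]
opening: 0.232
grip_force: 30.0
```

>>> drive_tool:
  deltas: "-.003 .001 0 0;-.002 .001 0 0"

```text
t: 16.45
eef_pos: [463.0, -163.6, 217.1]
tcp_rot: [3.142, 0.0, 2.806]
ft_force: [4.2, -1.7, -1.3]
opening: 0.231
grip_force: 30.0
```

>>> drive_tool:
  deltas: "-.003 .001 0 0;-.002 .001 0 0"

```text
t: 16.62
eef_pos: [462.7, -163.5, 217.1]
tcp_rot: [3.142, 0.001, 2.806]
ft_force: [6.3, -1.3, -1.7]
opening: 0.226
grip_force: 30.0
```

>>> drive_tool:
  deltas: "-.003 .001 0 0;-.002 .001 0 0"

```text
t: 16.78
eef_pos: [462.4, -163.4, 217.2]
tcp_rot: [3.142, 0.001, 2.806]
ft_force: [7.4, -1.6, -1.2]
opening: 0.227
grip_force: 30.0
```

```bash
python3 look.py p6
```

```text
hook ex [-3.6 -1.2] tcpz 217.2 f along +ex 7.67 [ 7.5 -1.7 -1.6] [-0.3  -1.14  0.01]
flap angle 0.004 781
shaft 60 71 5.1 3.7
shaft 100 64 4.9 3.5
shaft 140 72 5.1 2.6
```

>>> drive_tool:
  deltas: ".009 -.003 0 0;.019 -.0065 0 0;.019 -.0065 0 0;.019 -.0065 0 0;.014 -.005 0 0;0 0 0 0;0 0 0 0"

```text
t: 17.42
eef_pos: [469.8, -165.8, 217.0]
tcp_rot: [3.141, -0.001, 2.806]
ft_force: [-0.6, 0.4, -0.5]
opening: 0.232
grip_force: 30.0
```

```bash
python3 look.py p7
```

```text
hook ex [ 4.2 -1.1] tcpz 217.0 f along +ex 0.21 [ 0.2  0.1 -2.3] [ 0.03 -0.02 -0.01]
flap angle 0.004 791
shaft 60 67 5.4 3.4
shaft 100 58 5.5 3.5
shaft 140 71 5.4 1.7
```

>>> drive_tool:
  deltas: "0 0 .04 0;0 0 .04 0;0 0 .06 0;0 0 .06 0;0 0 .1 0"

```text
t: 17.88
eef_pos: [469.7, -165.8, 247.6]
tcp_rot: [3.141, -0.001, 2.806]
ft_force: [-0.9, 0.3, -0.4]
opening: 0.23
grip_force: 30.0
```

>>> drive_tool:
  deltas: "0 0 .1 0;0 0 .2 0;0 0 .2 0;0 0 0 0;0 0 0 0"

```text
t: 18.3
eef_pos: [470.1, -166.0, 298.2]
tcp_rot: [-3.141, 0.002, 2.806]
ft_force: [-0.0, 0.4, -1.0]
opening: 0.231
grip_force: 30.0
```

```bash
python3 look.py p8
```

```text
hook ex [ 4.1 -1.1] tcpz 297.1 f along +ex -0.2 [-0.5 -0.8 -1.9] [-0.03 -0.01  0.03]
flap angle 0.006 946
shaft 60 70 4.9 4.0
shaft 100 65 5.2 3.9
shaft 140 68 5.1 3.8
```

>>> drive_tool:
  deltas: ".05 .12 0 .01;.07 .2 0 .02;.08 .25 0 .027;.08 .27 0 .027;.08 .27 0 .027;.08 .27 0 .027;.07 .22 0 .027;.045 .14 0 .0197;.021 .07 0 .005;0 0 0 0"

```text
t: 19.18
eef_pos: [527.4, 16.1, 296.1]
tcp_rot: [3.141, -0.002, -2.88]
ft_force: [0.3, 0.9, -1.7]
opening: 0.229
grip_force: 30.0
```

>>> drive_tool:
  deltas: "0 0 -.3 0;0 0 -.3 0;0 0 -.3 0;0 0 -.3 0;0 0 -.2 0;0 0 -.1 0;0 0 0 0;0 0 0 0"

```text
t: 19.85
eef_pos: [527.7, 14.5, 147.4]
tcp_rot: [3.141, -0.0, -2.882]
ft_force: [-0.3, -0.6, -1.7]
opening: 0.232
grip_force: 30.0
```

Aligned with the pick-up pose; lower 63 mm and release.

>>> drive_tool:
  deltas: "0 .004 -.2 .0003;0 0 -.2 0;0 0 -.1 0;0 0 -.08 0;0 0 -.05 0;0 0 0 0;0 0 0 0"

```text
t: 20.43
eef_pos: [527.8, 15.5, 84.7]
tcp_rot: [-3.141, 0.001, -2.88]
ft_force: [-0.0, -1.3, -1.3]
opening: 0.227
grip_force: 30.0
```

```bash
python3 look.py p9 | head -1;python3 - <<'E'
from h import *
s=env.state();print(s['eef_pos'],s['tcp_rot'],s['ft_force'])
E
```

```text
hook ex [-32.6 293.4] tcpz 84.8 f along +ex 0.63 [ 0.6 -0.3 -1. ] [0.09 0.   0.  ]
[527.88316424  15.49248156  84.80021483] [-3.14135559e+00  9.35119880e-04 -2.87998892e+00] [ 0.56332554 -0.28677506 -1.01859497]
```

>>> drive_tool:
  deltas: "0 0 -.02 0;0 0 0 0;0 0 0 0"

```text
t: 20.73
eef_pos: [528.0, 15.3, 82.6]
tcp_rot: [-3.141, 0.001, -2.88]
ft_force: [0.9, -2.1, 0.3]
opening: 0.229
grip_force: 30.0
```

>>> drive_tool:
  deltas: "0 0 0 0;0 0 0 0;0 0 0 0;0 0 0 0;0 0 0 0;0 0 0 0;0 0 0 0;0 0 0 0;0 0 0 0;0 0 0 0"
  gripper: 0

```text
t: 21.57
eef_pos: [527.5, 15.5, 82.1]
tcp_rot: [3.142, 0.0, -2.88]
ft_force: [0.2, -0.1, -0.3]
opening: 0.875
grip_force: 0.0
```

>>> drive_tool:
  deltas: "0 0 0 0;0 0 0 0;0 0 0 0;0 0 0 0;0 0 0 0"

```text
t: 21.98
eef_pos: [527.5, 15.5, 82.1]
tcp_rot: [3.141, 0.0, -2.88]
ft_force: [0.1, 0.2, -0.1]
opening: 1.0
grip_force: 0.0
```

>>> drive_tool:
  deltas: "0 0 .1 0;0 0 .3 0;0 0 .3 0;0 0 .3 0;0 0 .3 0;0 0 .2 0;0 0 0 0;0 0 0 0;0 0 0 0"

```text
t: 22.73
eef_pos: [527.1, 15.6, 231.9]
tcp_rot: [3.141, -0.001, -2.88]
ft_force: [-1.2, -0.4, -0.1]
opening: 0.999
grip_force: 0.0
```

```bash
python3 - <<'E'
from h import *
for n in('scene','side'):
    im,d=snap(n,n+'9');P=pts(n,d);P0=np.load(f'pics/{n}P.npy')
    for Q,t in((P0,'before'),(P,'after')):
        Q=Q.reshape(-1,3);m=(Q[:,0]>380)&(Q[:,0]<720)&(abs(Q[:,1]-(20+.258*(Q[:,0]-525)))<22)&(Q[:,2]>76)&(Q[:,2]<115);A=Q[m];f=np.polyfit(A[:,0],A[:,1],1)
        print(n,t,f[0].round(4),np.polyval(f,525).round(1),np.percentile(A[:,0],[.5,99.5]).round(1),np.median(A[:,2]).round(1))
a=cv2.imread('pics/scene9.png');cv2.imwrite('pics/c9.png',cv2.resize(a[130:350,130:430],(800,587)))
E
python3 look.py p10|sed -n 2p
```

```text
scene before 0.262 19.4 [387.5 703.6] 89.1
scene after 0.2629 19.3 [387.7 704.4] 88.9
side before 0.2585 21.1 [389.8 705.8] 89.3
side after 0.2588 21.2 [390.  707.3] 89.3
flap angle 0.007 948
```

View pics/c9.png

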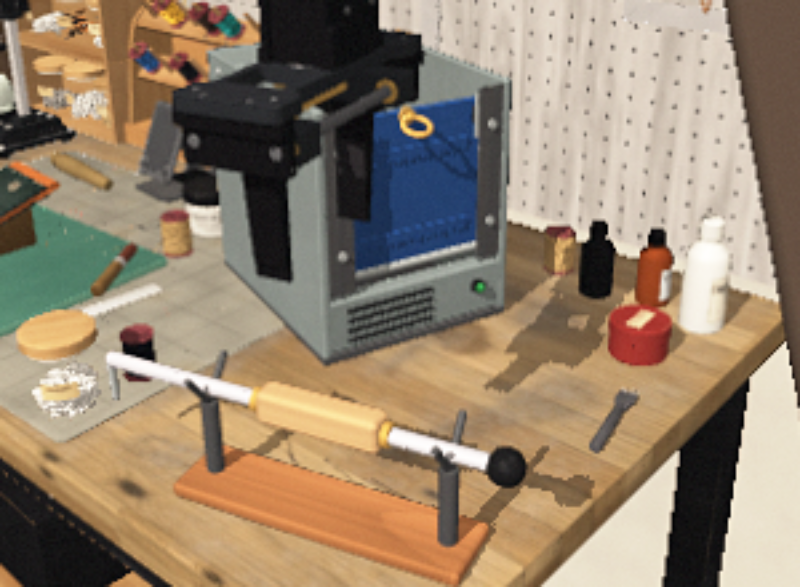

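The picture shows the pole back in both notches with its hook hanging down at (113,375), the flap shut with the ring at (415,122), and the other things undisturbed.

```bash
python3 -c "
from cell import env
print(env.job_done())"
```

```text
the job is handed in; nothing more can be done
None
```

The flap is latched shut at about 0.005 rad and holding by itself, the pole lies back in both notches of its stand as before, no other item looks moved, and the job is handed in at about 23 s of the allowed 72 s (no verdict returned).

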